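Cap the vials and hold the ultrasonic cleaner's lid for loading

ROBOT

A 6-joint arm with a two-finger parallel gripper is mounted at the origin on the work surface. World frame = base frame: x ahead of the robot, y to its left, z up, the work surface at z = 0. Lengths are in m, angles in rad, forces in N, time in s.
With the tool pointing down it reaches from about 0.325 to 0.775 m from the base axis. Payload 5.5 kg.
Tool frame: the origin (TCP) lies at the very end of the fingers, on their centre line; the grasp point (between the pads) lies 19 mm behind it; y points along the fingers, z is the direction in which the jaws open and shut, and the axes are right-handed (so a half turn about y gives the same grasp; the last joint's range is limited). The gripper opens to 85 mm and grips with 20 to 120 N. Pads are 22 mm wide; open, the fingers measure 114 mm over their backs; the gripper's body (76 mm by 85 mm) begins 54 mm behind the grasp point. The pads swing forward as they close: fully open they stand 13 mm farther back than shut.
Start: joints at [-1.195, 0.091, 1.231, -0, 1.82, -0.057], TCP at [0.252, -0.545, 0.198] pointing down, gripper open.
Joint ranges: [-2.87, 2.87], [-0.86, 2.18], [0.17, 2.46], [-1.51, 4.65], [0.06, 2.69], [-2.65, 2.65]. Speed limits (rad/s): [2.57, 2.57, 3.01, 3.14, 3.14, 3.14].

INTERFACE

Orientations are given as a 3x3 rotation matrix whose columns are the frame's x, y, z axes.
In Python, from plant import sensors, imaging, job gives the robot as it stands.
- The arm moves only by the shell command python3 -m creep 'ROWS' [OPENING]. ROWS is JSON, a list of rows, each a list of 2 entries, a list of its own where there are three numbers: the shift along the world's x, y, z each as a share of 25 mm, from -1 to 1, then the turn, a rotation vector about the world's x, y, z each as a share of 0.12 rad, from -1 to 1. In form: [[[x, y, z], [wx, wy, wz]], ...]. A call has 1 to 8 rows; each row shifts and turns the commanded pose from where the row before left it; what a row does not reach is not made up. A row lasts 1/10 s, in which the tool goes at most 50 mm and 8.59 degrees, less where a joint would pass 70% of its speed; a pose out of reach is approached as far as the arm can. A call with a number of a shift or a turn outside -1 to 1 is refused whole. A call with a gripper value outside its range is refused whole. OPENING is the closure, from 0 (fully open) to 1 (shut), set as the call begins (- or left out, the last holds). The fingers move at their own pace and stop on an object; the grip force is fixed at half the most. Time passes only in rows, so rows that do not move let the fingers close. It gives the time, the measured TCP pose, the force and the opening at its end, in the units of the state.
- sensors.observe(): the state, without advancing time (a new reading comes with each control period).
- imaging.grab_frame(name): name is "scene" or "top" or "wrist"; returns a dict with "pixels" (384x512x3 uint8, red, green, blue), "vfov" (degrees; the focal length in pixels is half the picture's height over the tangent of half this angle, whatever the lens; pixels are square), "cx", "cy" (the principal point, pixels), "camera_from_world" (4x4, takes a point from world to camera coordinates); the wrist camera has in their place "T_tool_cam" (4x4, takes a point from camera to tool coordinates, whose origin is the TCP and whose axes are the tool frame's). Camera axes: x right, y down, z forward; pixel columns grow to the right and rows downward; lengths in m; the calibration is good to about 2 mm. A picture is of the moment at which its call begins: read the wrist's pose just before it. There is no depth.
- job.finish_job(): hands the job in, once; it reports no verdict.
The state is a dict: "clock": time; "joints": joint angles; "qvel": joint speeds; "tau": joint torques, N m; "ee_pos": TCP position; "tool_rot": TCP orientation; "contact_force": force on the tool from outside, world axes, zero at the start; "wrist_torque": the same for the moment, N m; "finger_gap": finger opening in m.
Only numpy, scipy, OpenCV 4.12 (cv2) and the standard library are available. Lean on these libraries where they do the work, as an engineer would, in place of code of your own. Each camera call takes 0.05 s, during which the arm holds its last target.

TASK

Two of the three vials in the rack still have their caps flipped open: press those caps fully shut, leaving the rack where it is with all its vials standing in it and closed. Then lift the lid of the ultrasonic cleaner to about 60 degrees from closed, so that the drips run back into the tank, and hold it still there for me to lower the rack in; it drops shut when let go, so finish while still holding it with the gripper. Leave the other things on the desk alone.

Things in the scene. Friction and masses are not known exactly. Their poses are not given: they have to be found in the camera images.
- lid (a joint): lid of the ultrasonic cleaner, rad: 0 = shut, grows as the front edge swings up (1.05 = 60 degrees; stop at 1.40, short of upright). Stainless, 168 mm from hinge to front edge, 245 mm wide, 8 mm thick, about 0.36 kg, free hinge without stay or spring: it falls shut from any angle when let go.
- lid_handle (a point): middle of the black bar handle on top of the lid: round bar 10 mm thick, 78 mm of straight length parallel to the hinge, on a post at each end, its centre 42 mm above the lid's underside (34 mm clear height centre to lid surface), 135 mm from the hinge and 33 mm behind the front edge. It moves with the lid. Axes as the lid's: at lid 0 x points from the handle towards the hinge, y along the bar, z up.
- lid_hinge (a point): middle of the lid's hinge line, at the back (far side from the robot) upper edge of the cleaner, about 142 mm above the table; y runs along the hinge. Opening turns the lid about +y.
- cleaner: white bench-top ultrasonic cleaner, 165 mm deep (x), 245 mm wide (y), 140 mm high without the lid, control panel on its front (-x), open steel tank under the lid, standing firm on the table. Origin: centre of its underside.
- rack: aluminium vial rack, 52 x 180 x 34 mm, 0.6 kg, loose on the table, three holes 48 mm apart in a row along its y (at y = -48, 0, 48 mm), 28 mm deep, a steel wire carrying loop 58 mm high at each end (83 mm from the middle). Origin: centre of its underside.
- vial_a: hinged-cap vial standing in a hole of the rack: clear plastic body 28 mm across and 58 mm high, white cap and neck. Origin: centre of its underside, z up its axis; the cap's hinge is on its +x side (17 mm from the axis, 58 mm up), the cap's thumb tab on its -x side. Starts with its cap flipped open. Which hole it stands in varies.
- cap_a (a joint): cap of vial_a, rad: 0 = pressed fully shut on the mouth, grows as it swings up and over the hinge (1.57 = standing upright, stop at 2.35). Cap: disc 30 mm across and 5 mm thick, tab reaching 41 mm from the hinge; shut, its top is 64 mm above the vial's underside. A stiff hinge of about 0.014 N m (1 N or less at the cap): it stays wherever it is left. Starts between 1.75 and 2.25.
- vial_b: hinged-cap vial standing in a hole of the rack: clear plastic body 28 mm across and 58 mm high, white cap and neck. Origin: centre of its underside, z up its axis; the cap's hinge is on its +x side (17 mm from the axis, 58 mm up), the cap's thumb tab on its -x side. Starts with its cap flipped open. Which hole it stands in varies.
- cap_b (a joint): cap of vial_b, rad: 0 = pressed fully shut on the mouth, grows as it swings up and over the hinge (1.57 = standing upright, stop at 2.35). Cap: disc 30 mm across and 5 mm thick, tab reaching 41 mm from the hinge; shut, its top is 64 mm above the vial's underside. A stiff hinge of about 0.014 N m (1 N or less at the cap): it stays wherever it is left. Starts between 1.75 and 2.25.
- vial_c: hinged-cap vial standing in a hole of the rack: clear plastic body 28 mm across and 58 mm high, white cap and neck. Origin: centre of its underside, z up its axis; the cap's hinge is on its +x side (17 mm from the axis, 58 mm up), the cap's thumb tab on its -x side. Starts with its cap already shut. Which hole it stands in varies.
- cap_c (a joint): cap of vial_c, rad: 0 = pressed fully shut on the mouth, grows as it swings up and over the hinge (1.57 = standing upright, stop at 2.35). Cap: disc 30 mm across and 5 mm thick, tab reaching 41 mm from the hinge; shut, its top is 64 mm above the vial's underside. A stiff hinge of about 0.014 N m (1 N or less at the cap): it stays wherever it is left. Starts at 0.
- case_pans: two stacked plastic case pans with a plaster model in the upper one, 130 x 180 x 87 mm; bystander. Origin: centre of its underside.
- blank: white ceramic milling disc lying flat, 98 mm across, 18 mm high; bystander. Origin: centre of its underside.
- pen_cup: black pen cup with pens, 80 mm across, 95 mm high (pens to 150 mm); bystander. Origin: centre of its underside.
- mouse: white computer mouse, 105 x 60 x 27 mm; bystander. Origin: centre of its underside.
Mind the look-alikes: they are no part of the job. What is shaped like the vial_b but black or pink is not meant.

How it is judged:
On the way, in this order (a step that is already met when the one before it is completed fails the run):
1. all three vials are capped, with the lid of the cleaner still down (value of joint each of cap_a, cap_b, cap_c below 0.12 rad and value of joint lid below 0.3 rad), for 0.2 s.
2. the lid of the cleaner is lifted to about 60 degrees (value of joint lid between 0.907 and 1.187 rad), for 0.2 s.
At the end, for the whole second after the job is handed in: Lid still, 52 to 68 degrees open, held by the fingers (over 0.3 N) with no loose thing against the cleaner; all caps shut within 0.12 rad; rack level and within 40 mm of its start; vials upright and seated in its holes (all of step 2 and value of joint each of cap_a, cap_b, cap_c below 0.12 rad and velocity of joint lid between -0.1 and 0.1 rad/s and contact force between the fingers and cleaner above 0.3 N and distance of rack from where it was at the start of the episode below 0.04 m and angle between rack's own z axis and vertical below 0.1 rad and distance between each of vial_a, vial_b, vial_c and rack below 0.056 m and angle between each of vial_a, vial_b, vial_c's own z axis and vertical below 0.15 rad and z of each of vial_a, vial_b, vial_c in the frame of rack below 0.014 m and contact force between cleaner and rack below 0.2 N and contact force between cleaner and vial_a below 0.2 N and contact force between cleaner and vial_b below 0.2 N and contact force between cleaner and vial_c below 0.2 N and contact force between cleaner and case_pans below 0.2 N and contact force between cleaner and blank below 0.2 N and contact force between cleaner and pen_cup below 0.2 N and contact force between cleaner and mouse below 0.2 N); the arm keeps its last pose, push and grip.
It fails at once if a bystander (case pans, milling disc, pen cup or mouse) is shifted by more than 30 mm or tipped (distance of any of case_pans, blank, pen_cup, mouse from where it was at the start of the episode above 0.03 m or angle between any of case_pans, blank, pen_cup, mouse's own z axis and vertical above 0.3 rad).
It also fails if it takes over 58 s, if anything falls off the work surface, if the arm or the gripper's body presses on something with over 40 N, if the wrist force passes 120 N, or if a joint passes its speed limit or range.

## Working session

There is one attempt and no reset: what is moved stays moved. The work goes in short steps, Python scripts to look and compute and a shell command to move; the robot and the scene stay as the last step left them, time stands still between calls to the robot, and variables do not carry over. Pictures are saved under pics/ and viewed, and the job is handed in when it is done.

```bash
mkdir -p pics
cat > h.py <<'E'
import numpy as np, cv2, json
from plant import sensors, imaging, job
def grab(n,save=None):
    s=sensors.observe(); f=imaging.grab_frame(n)
    if save: cv2.imwrite('pics/'+save,f['pixels'][:,:,::-1])
    np.save('last_'+n+'.npy',f['pixels'])
    if n=='wrist':
        T=np.eye(4);T[:3,:3]=s['tool_rot'];T[:3,3]=s['ee_pos'];C=T@np.array(f['T_tool_cam'])
    else: C=np.linalg.inv(np.array(f['camera_from_world']))
    F=f['pixels'].shape[0]/2/np.tan(np.radians(f['vfov'])/2)
    np.savez('cal_'+n+'.npz',C=C,F=F,cx=f['cx'],cy=f['cy'])
    return f
def ray(n,u,v):
    c=np.load('cal_'+n+'.npz');d=c['C'][:3,:3]@np.array([(u-c['cx'])/c['F'],(v-c['cy'])/c['F'],1]);return c['C'][:3,3],d/np.linalg.norm(d)
def onz(n,u,v,z):
    o,d=ray(n,u,v);return o+d*(z-o[2])/d[2]
def proj(n,p):
    c=np.load('cal_'+n+'.npz');q=np.linalg.inv(c['C'])@np.append(p,1);return c['F']*q[0]/q[2]+c['cx'],c['F']*q[1]/q[2]+c['cy']
def tri(n1,a,n2,b):
    o1,d1=ray(n1,*a);o2,d2=ray(n2,*b);A=np.stack([d1,-d2],1);t=np.linalg.lstsq(A,o2-o1,rcond=None)[0]
    p,q=o1+t[0]*d1,o2+t[1]*d2;return (p+q)/2,np.linalg.norm(p-q)
E
python3 - <<'E'
from h import *
s=sensors.observe();print({k:np.round(v,3).tolist() for k,v in s.items()})
for n in('scene','top','wrist'):
    f=grab(n,n+'0.png');c=np.load('cal_'+n+'.npz');print(n,np.round(c['C'],3).tolist(),c['F'],c['cx'],c['cy'])
E
```

```text
{'clock': 0.0, 'joints': [-1.195, 0.092, 1.232, -0.0, 1.82, -0.057], 'qvel': [0.0, -0.0, 0.002, 0.001, -0.001, 0.001], 'tau': [0.001, -45.873, -41.802, -0.0, 0.012, -0.0], 'ee_pos': [0.252, -0.544, 0.197], 'tool_rot': [[-0.908, -0.001, 0.419], [-0.419, 0.002, -0.908], [-0.0, -1.0, -0.002]], 'contact_force': [-0.432, 0.629, -0.532], 'wrist_torque': [-0.071, 0.041, 0.011], 'finger_gap': 0.086}
scene [[0.489, 0.669, -0.56, 1.381], [0.872, -0.39, 0.297, -0.403], [-0.019, -0.633, -0.774, 1.22], [0.0, 0.0, 0.0, 1.0]] 416.0774903875612 254.83189662283235 193.0635298486965
top [[0.023, -0.972, 0.233, 0.333], [-1.0, -0.022, 0.006, -0.007], [-0.001, -0.233, -0.972, 1.235], [0.0, 0.0, 0.0, 1.0]] 362.83265938092137 249.86515677908304 189.8777498857006
wrist [[0.419, -0.857, -0.299, 0.329], [-0.908, -0.396, -0.137, -0.509], [-0.001, 0.329, -0.944, 0.373], [0.0, 0.0, 0.0, 1.0]] 328.5098853387423 256.7432938551281 188.65828161620811
```

View pics/scene0.png

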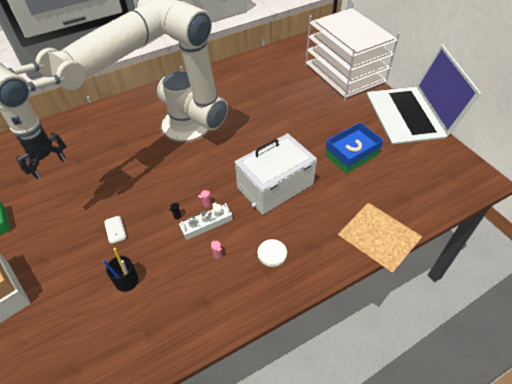

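View pics/top0.png

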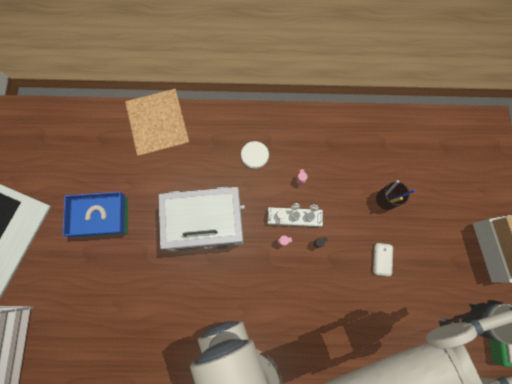

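View pics/wrist0.png

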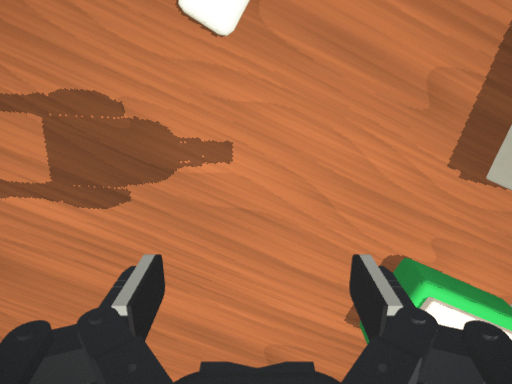

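The scene view shows the cleaner near (275,170), the rack near (206,220), the mouse at (115,229), the pen cup at (123,273) and the disc at (272,252). Pink and black decoys stand beside the rack. I'll enlarge the rack and the cleaner.

Run:
```python
from h import *
a=np.load('last_scene.npy')[:,:,::-1];b=np.load('last_top.npy')[:,:,::-1]
A=cv2.resize(a[180:265,160:245],(400,400),interpolation=cv2.INTER_CUBIC)
B=cv2.resize(b[165:265,240:340],(400,400),interpolation=cv2.INTER_CUBIC)
cv2.imwrite('pics/c1.png',np.hstack([A,B]))
A=cv2.resize(a[125:215,225:325],(400,360),interpolation=cv2.INTER_CUBIC)
B=cv2.resize(b[175:265,150:250],(400,360),interpolation=cv2.INTER_CUBIC)
cv2.imwrite('pics/c2.png',np.hstack([A,B]))
```

```text
(no output)
```

View pics/c1.png

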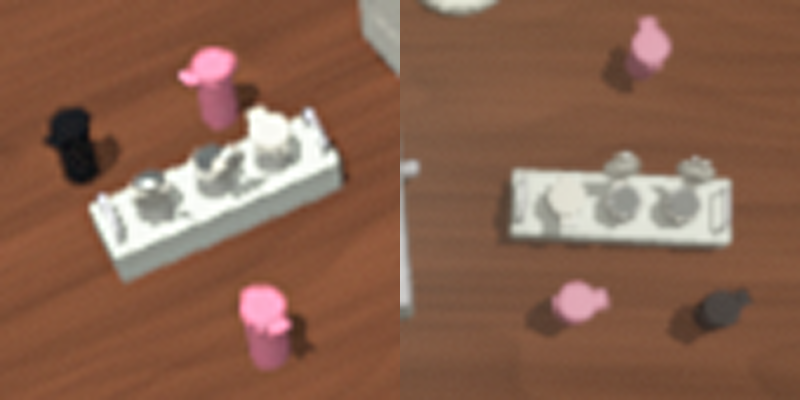

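View pics/c2.png

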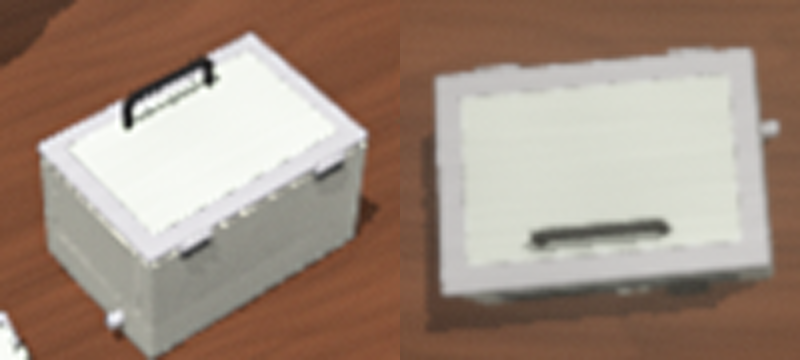

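Run:
```python
from h import *
def c1(u,v): return 240+(u-400)/4-.375,165+v/4-.375
def c2(u,v): return 150+(u-400)/4-.375,175+v/4-.375
print('rack top corners',[onz('top',*c1(*p),.034).round(3)[:2].tolist() for p in[(514,168),(732,178),(730,240),(512,233)]])
print('shut cap c',onz('top',*c1(566,200),.070).round(3))
print('mouth mid,right',onz('top',*c1(622,202),.064).round(3),onz('top',*c1(682,204),.064).round(3))
print('open cap centers ~z90',onz('top',*c1(625,160),.088).round(3),onz('top',*c1(697,167),.088).round(3))
print('pink',onz('top',*c1(650,48),.064).round(3),onz('top',*c1(577,300),.064).round(3),'black',onz('top',*c1(715,310),.064).round(3))
print('lid corners',[onz('top',*c2(*p),.15).round(3)[:2].tolist() for p in[(437,76),(751,49),(772,267),(443,295)]])
print('handle',[onz('top',*c2(*p),.187).round(3)[:2].tolist() for p in[(533,238),(667,228),(600,233)]])
a1=(225+127/4-.375,125+98/4-.375);a2=(225+210/4-.375,125+64/4-.375)
print('handle ends tri', tri('scene',a1,'top',c2(533,238)),tri('scene',a2,'top',c2(667,228)))
print('lid corners scene',[onz('scene',225+u/4-.375,125+v/4-.375,.15).round(3)[:2].tolist() for u,v in[(38,148),(252,33),(368,132),(150,258)]])
```

```text
rack top corners [[0.564, -0.062], [0.559, -0.245], [0.507, -0.242], [0.509, -0.061]]
shut cap c [ 0.531 -0.103  0.07 ]
mouth mid,right [ 0.532 -0.149  0.064] [ 0.531 -0.198  0.064]
open cap centers ~z90 [ 0.562 -0.149  0.088] [ 0.558 -0.207  0.088]
pink [ 0.663 -0.173  0.064] [ 0.451 -0.112  0.064] black [ 0.446 -0.223  0.064]
lid corners [[0.575, 0.279], [0.601, 0.039], [0.435, 0.018], [0.409, 0.261]]
handle [[0.448, 0.19], [0.458, 0.094], [0.453, 0.142]]
handle ends tri (array([0.43903273, 0.15470559, 0.15567944]), np.float64(0.08412456133357503)) (array([0.47227877, 0.12812358, 0.21077647]), np.float64(0.08082960524753409))
lid corners scene [[0.445, 0.015], [0.414, 0.258], [0.576, 0.278], [0.605, 0.037]]
```

The rack is centred near (0.535, −0.153) with yaw about 0. The +y vial is already shut; the middle and −y vials are open, with their caps leaning towards +x. The cleaner's yaw is about +0.107 and its handle is near (0.453, 0.142). I'll move over the rack for a wrist view.

```bash
python3 -m creep '[[[0.68,1,0.3],[0,0,0.56]],[[0.68,1,0.3],[0,0,0.56]],[[0.68,1,0.3],[0,0,0.56]],[[0.68,1,0.3],[0,0,0.56]],[[0.68,1,0],[0,0,0.56]],[[0.68,1,0],[0,0,0.56]],[[0.68,1,0],[0,0,0.56]],[[0.68,1,0],[0,0,0.56]]]' 1
python3 -m creep '[[[0.68,1,0],[0,0,0.56]],[[0.68,1,0],[0,0,0.56]],[[0.68,1,0],[0,0,0.56]],[[0.68,1,0],[0,0,0.56]],[[0.68,1,0],[0,0,0.56]],[[0.68,1,0],[0,0,0.56]],[[0.6,1,0],[0,0,0.56]],[[0,0.5,0],[0,0,0.56]]]'
python3 - <<'E'
from h import *
f=grab('wrist','w1.png');s=sensors.observe();print(s['clock'],s['ee_pos'].round(4) if hasattr(s['ee_pos'],'round') else s['ee_pos'],np.round(s['tool_rot'],3).tolist(),s['finger_gap'])
E
```

```text
clock: 0.95
ee_pos: [0.3881, -0.3435, 0.2277]
tool_rot: [[-0.563, -0.0, 0.827], [-0.827, 0.0, -0.563], [-0.0, -1.0, -0.0]]
contact_force: [0.1, -0.7, 0.3]
finger_gap: -0.0001
clock: 1.75
ee_pos: [0.5057, -0.155, 0.227]
tool_rot: [[-0.058, -0.001, 0.998], [-0.998, 0.001, -0.058], [-0.001, -1.0, -0.001]]
contact_force: [0.7, -0.6, 0.0]
finger_gap: -0.0002
1.8 [ 0.5052 -0.1541  0.2275] [[-0.054, -0.001, 0.999], [-0.999, 0.002, -0.054], [-0.002, -1.0, -0.001]] 2.1962381274303312e-05
```

View pics/w1.png

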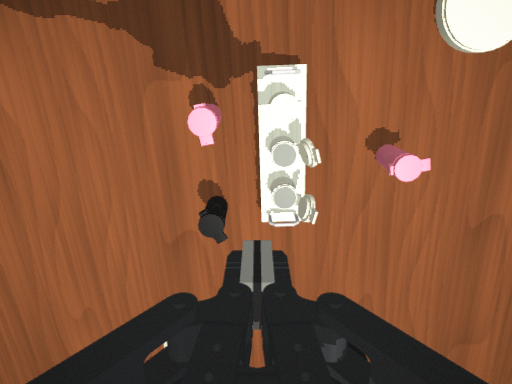

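The wrist view shows the rack at x 258–307, y 65–225. The shut vial is at about (284,100). The open vials are at (284,152) and (284,195), with caps at (309,153) and (308,209).

Run:
```python
from h import *
a=np.load('last_wrist.npy')[:,:,::-1]
cv2.imwrite('pics/c3.png',cv2.resize(a[55:240,190:340],(486,600),interpolation=cv2.INTER_CUBIC))
```

```text
(no output)
```

View pics/c3.png

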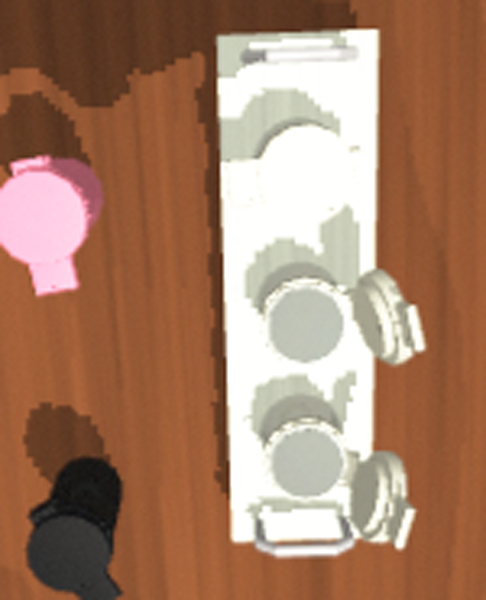

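Run:
```python
from h import *
k=3.24
def c(u,v): return 190+u/k-.35,55+v/k-.35
print('rack corners',[onz('wrist',*c(*p),.034).round(4)[:2].tolist() for p in[(218,37),(379,30),(372,525),(231,542)]])
print('shut cap',onz('wrist',*c(310,168),.07).round(4))
for m,d,t in(((305,326),(384,316),(416,328)),((307,463),(380,496),(405,528))):
    M=onz('wrist',*c(*m),.064)
    print('mouth',M.round(4))
    for th in(1.75,2.0,2.25):
        D=onz('wrist',*c(*d),.064+.017*np.sin(th));T=onz('wrist',*c(*t),.064+.040*np.sin(th))
        for X,r in((D,.017),(T,.040)):
            e=X-M;print(th,e.round(4)[:2],'rad',np.hypot(*e[:2]).round(4),'exp',round(.017-r*np.cos(th),4),'ang',np.arctan2(e[1],e[0]).round(3))
```

```text
rack corners [[0.5111, -0.0623], [0.5634, -0.0632], [0.5594, -0.2387], [0.5057, -0.2427]]
shut cap [ 0.537  -0.1022  0.07  ]
mouth [ 0.5344 -0.1529  0.064 ]
1.75 [0.0233 0.0058] rad 0.024 exp 0.02 ang 0.244
1.75 [0.0292 0.0071] rad 0.0301 exp 0.0241 ang 0.238
2.0 [0.0235 0.0055] rad 0.0241 exp 0.0241 ang 0.23
2.0 [0.0298 0.0063] rad 0.0304 exp 0.0336 ang 0.21
2.25 [0.0238 0.005 ] rad 0.0243 exp 0.0277 ang 0.206
2.25 [0.0307 0.005 ] rad 0.0311 exp 0.0421 ang 0.163
mouth [ 0.5336 -0.2007  0.064 ]
1.75 [ 0.0224 -0.0065] rad 0.0233 exp 0.02 ang -0.283
1.75 [ 0.0269 -0.0081] rad 0.028 exp 0.0241 ang -0.292
2.0 [ 0.0226 -0.0071] rad 0.0237 exp 0.0241 ang -0.303
2.0 [ 0.0274 -0.0094] rad 0.0289 exp 0.0336 ang -0.332
2.25 [ 0.0229 -0.008 ] rad 0.0243 exp 0.0277 ang -0.336
2.25 [ 0.0282 -0.0119] rad 0.0306 exp 0.0421 ang -0.398
```

Vial in the middle hole: mouth (0.534, −0.153), hinge azimuth about +0.22. Vial in the −y hole: mouth (0.534, −0.201), hinge azimuth about −0.30. The hole spacing of 48 mm checks out. I'll go behind the middle cap first.

```bash
python3 -m creep '[[[0.86,0.14,-0.3],[0,0,0.57]],[[0.86,0.14,-0.3],[0,0,0.57]],[[0.86,0.14,-0.3],[0,0,0.57]],[[0.86,0.14,-0.3],[0,0,0.57]],[[0,0,-0.9],[0,0,0]],[[0,0,-0.9],[0,0,0]],[[0,0,-0.9],[0,0,0]],[[0,0,-0.9],[0,0,0]]]'
python3 -m creep '[[[0,0,-0.7],[0,0,0]],[[0,0,0],[0,0,0]]]'
python3 - <<'E'
from h import *
grab('wrist','w2.png');grab('scene');a=np.load('last_scene.npy')[:,:,::-1]
cv2.imwrite('pics/s2.png',cv2.resize(a[150:270,140:260],(600,600),interpolation=cv2.INTER_CUBIC))
E
```

```text
clock: 2.6
ee_pos: [0.5903, -0.1438, 0.1067]
tool_rot: [[0.208, -0.001, 0.978], [-0.978, -0.0, 0.208], [-0.0, -1.0, -0.001]]
contact_force: [-0.4, -0.5, -0.2]
finger_gap: 0.0
clock: 2.8
ee_pos: [0.5886, -0.1432, 0.0866]
tool_rot: [[0.208, -0.006, 0.978], [-0.978, 0.002, 0.208], [-0.003, -1.0, -0.006]]
contact_force: [-0.8, 0.4, -0.7]
finger_gap: 0.0
```

View pics/w2.png

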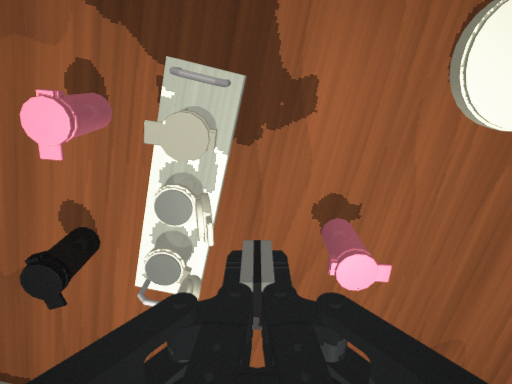

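View pics/s2.png

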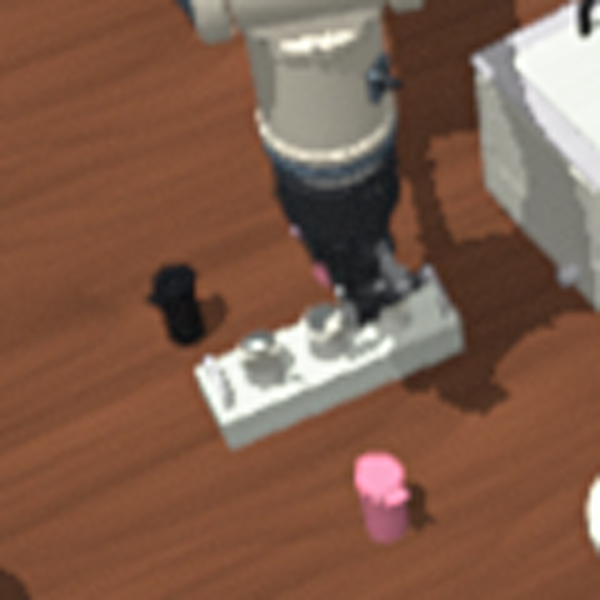

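Run:
```python
from h import *
print(onz('wrist',174,206,.064),onz('wrist',163,267,.064),onz('wrist',187,136,.07), onz('wrist',208,197,.1),onz('wrist',205,241,.1),onz('wrist',204,197,.07), proj('wrist',sensors.observe()['ee_pos']))
```

```text
[ 0.5348251  -0.15151069  0.064     ] [ 0.53313576 -0.19901097  0.064     ] [ 0.5378021 -0.1027967  0.07     ] [ 0.55860995 -0.12619512  0.1       ] [ 0.56117028 -0.15241596  0.1       ] [ 0.55365064 -0.13873666  0.07      ] (np.float64(259.54435709568816), np.float64(229.4454213205364))
```

```bash
python3 -m creep '[[[-0.35,-0.01,0.04],[0,0,0]],[[-0.35,-0.01,0.04],[0,0,0]],[[-0.25,-0.06,0],[0,0,0]],[[-0.25,-0.06,0],[0,0,0]],[[-0.22,-0.05,-0.14],[0,0,0]],[[-0.22,-0.05,-0.14],[0,0,0]],[[0,0,0],[0,0,0]]]'
python3 - <<'E'
from h import *
grab('wrist','w3.png')
E
```

```text
clock: 3.6
ee_pos: [0.5486, -0.1493, 0.0845]
tool_rot: [[0.209, -0.002, 0.978], [-0.978, 0.0, 0.209], [-0.001, -1.0, -0.001]]
contact_force: [-0.0, 0.3, -0.0]
finger_gap: 0.0002
```

View pics/w3.png

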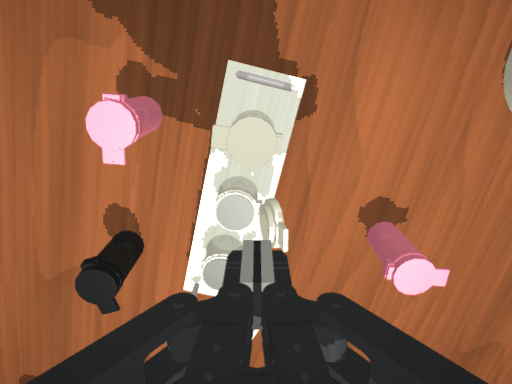

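Run:
```python
from h import *
s=sensors.observe();print(np.round(s['ee_pos'],4),proj('wrist',s['ee_pos']))
print('mid',onz('wrist',236,211,.064),'shut',onz('wrist',251,139,.07),onz('wrist',218,273,.064))
for r in(-.011,.011):
  print(proj('wrist',s['ee_pos']+np.array([-.208,.978,0])*r))
print('cap pts',[onz('wrist',285,238,z) for z in(.08,.1)],onz('wrist',272,202,.08),onz('wrist',275,222,.08))
a=np.load('last_wrist.npy')[:,:,::-1]
cv2.imwrite('pics/c4.png',cv2.resize(a[170:310,190:330],(600,600),interpolation=cv2.INTER_CUBIC))
grab('scene');a=np.load('last_scene.npy')[:,:,::-1]
cv2.imwrite('pics/s4.png',cv2.resize(a[180:250,160:240],(686,600),interpolation=cv2.INTER_CUBIC))
```

```text
[ 0.5491 -0.1492  0.0849] (np.float64(257.524212990605), np.float64(225.71905684843932))
mid [ 0.53528238 -0.15162465  0.064     ] shut [ 0.53512732 -0.1023079   0.07      ] [ 0.53184748 -0.20034669  0.064     ]
(np.float64(257.4939619970501), np.float64(242.2887015386967))
(np.float64(257.5556107672526), np.float64(208.5212744957296))
cap pts [array([ 0.56787012, -0.15611158,  0.08      ]), array([ 0.56383003, -0.14622901,  0.1       ])] [ 0.55471296 -0.13457911  0.08      ] [ 0.55939659 -0.14686757  0.08      ]
```

View pics/c4.png

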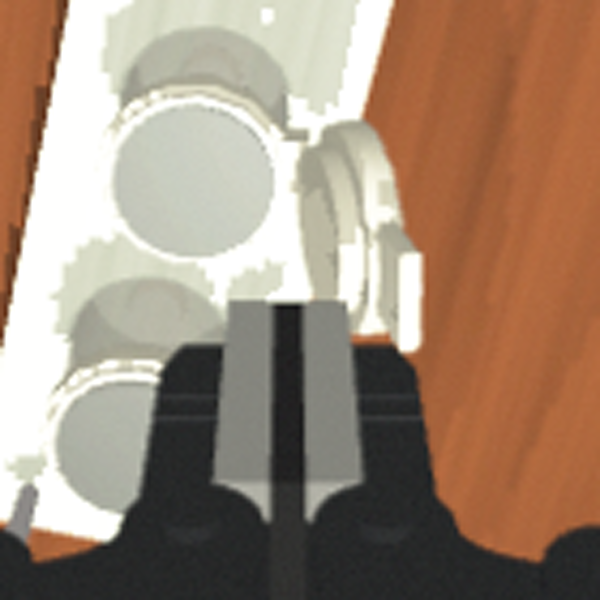

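View pics/s4.png

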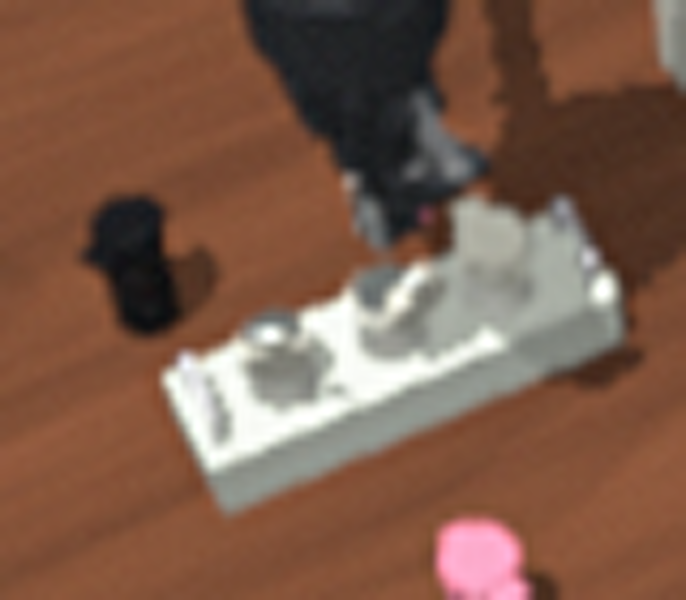

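Run:
```python
from h import *
s=sensors.observe();p=np.array(s['ee_pos'])
for n in('scene','top'):
  for dz in(0,.02,.04): print(n,proj(n,p+[0,0,dz]))
f=imaging.grab_frame('wrist');T=np.array(f['T_tool_cam']);print(T.round(3))
# ray to fingertip in tool frame
C=np.load('cal_wrist.npz');F=C['F']
for uv in((256,240),(224,251),(290,251)):
  d=T[:3,:3]@np.array([(uv[0]-C['cx'])/F,(uv[1]-C['cy'])/F,1])
  for y in(0,-.01,-.02,-.03,-.04):
    t=(y-T[1,3])/d[1]; print(uv,(T[:3,3]+t*d).round(4))
grab('top');a=np.load('last_top.npy')[:,:,::-1]
cv2.imwrite('pics/t4.png',cv2.resize(a[165:265,240:340],(600,600),interpolation=cv2.INTER_CUBIC))
```

```text
scene (np.float64(206.76456617822546), np.float64(211.6671934875919))
scene (np.float64(206.11969014042904), np.float64(208.1188875139299))
scene (np.float64(205.46043718537317), np.float64(204.49147532697322))
top (np.float64(295.8983907276338), np.float64(208.62301898787487))
top (np.float64(296.6703802382761), np.float64(207.46803687878898))
top (np.float64(297.4689786127124), np.float64(206.27324495208046))
[[-0.     0.944  0.329 -0.085]
 [ 0.    -0.329  0.944 -0.177]
 [ 1.     0.    -0.     0.   ]
 [ 0.     0.     0.     1.   ]]
(256, 240) [ 0.0097  0.     -0.0004]
(256, 240) [ 0.0044 -0.01   -0.0004]
(256, 240) [-0.001  -0.02   -0.0004]
(256, 240) [-0.0063 -0.03   -0.0003]
(256, 240) [-0.0117 -0.04   -0.0003]
(224, 251) [ 0.0172  0.     -0.0199]
(224, 251) [ 0.0115 -0.01   -0.0188]
(224, 251) [ 0.0057 -0.02   -0.0177]
(224, 251) [-0.0001 -0.03   -0.0165]
(224, 251) [-0.0058 -0.04   -0.0154]
(290, 251) [0.0172 0.     0.0203]
(290, 251) [ 0.0114 -0.01    0.0192]
(290, 251) [ 0.0057 -0.02    0.018 ]
(290, 251) [-0.0001 -0.03    0.0169]
(290, 251) [-0.0059 -0.04    0.0157]
```

View pics/t4.png

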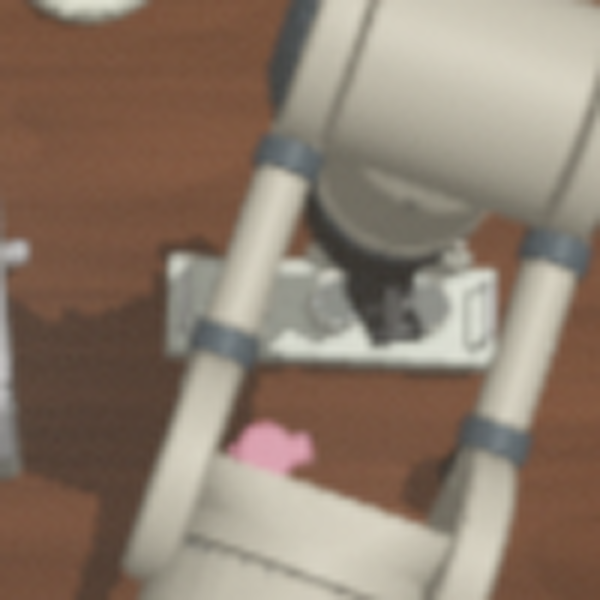

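Run:
```python
from h import *
print(tri('scene',(204.3,208.6),'top',(304.5,221)))
print(tri('scene',(204.3,208.6),'wrist',(256,240)), tri('top',(304.5,221),'wrist',(256,240)))
a=np.load('last_top.npy')[:,:,::-1]
cv2.imwrite('pics/t5.png',cv2.resize(a[195:235,285:330],(675,600),interpolation=cv2.INTER_CUBIC))
a=np.load('last_scene.npy')[:,:,::-1]
cv2.imwrite('pics/s5.png',cv2.resize(a[180:230,180:240],(720,600),interpolation=cv2.INTER_CUBIC))
```

```text
(array([ 0.51761588, -0.16297184,  0.0735897 ]), np.float64(0.03227160588567482))
(array([ 0.54698187, -0.15269822,  0.10057325]), np.float64(0.005090840254357502)) (array([ 0.53862248, -0.18865255,  0.01997533]), np.float64(0.03715205090445814))
```

View pics/t5.png

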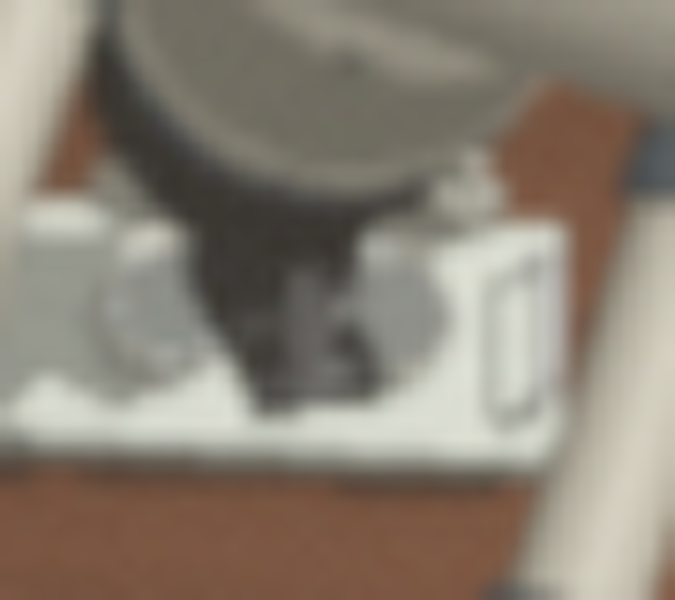

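View pics/s5.png

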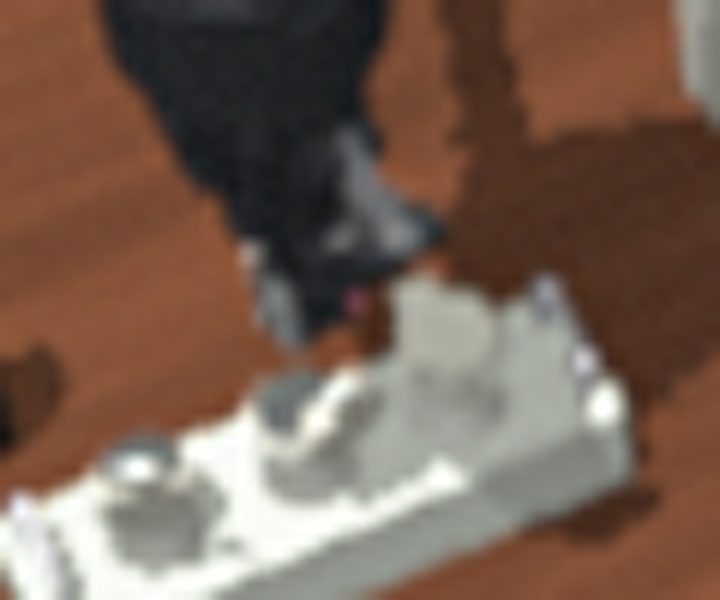

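The visible fingertip sits about 10–15 mm above the reported TCP in both the wrist and scene views, so the cap was not touched. I'll gauge the true tip height by touching the already shut cap, whose top is known to be at 0.070.

```bash
python3 -m creep '[[[0,0,0.8],[0,0,0]],[[0,0,0.6],[0,0,0]],[[-0.26,0.92,0],[0,0,0]],[[-0.26,0.92,0],[0,0,0]],[[0,0,-0.6],[0,0,0]],[[0,0,-0.6],[0,0,0]],[[0,0,0],[0,0,0]]]'
python3 -m creep '[[[0,0,-0.16],[0,0,0]],[[0,0,0],[0,0,0]]]'
python3 -m creep '[[[0,0,-0.16],[0,0,0]],[[0,0,0],[0,0,0]]]'
python3 - <<'E'
from h import *
grab('wrist','w5.png')
E
```

```text
clock: 4.5
ee_pos: [0.5351, -0.1033, 0.0869]
tool_rot: [[0.209, -0.005, 0.978], [-0.978, 0.001, 0.209], [-0.002, -1.0, -0.005]]
contact_force: [-0.4, 0.1, -0.9]
finger_gap: -0.0002
clock: 4.7
ee_pos: [0.5365, -0.1038, 0.0858]
tool_rot: [[0.208, -0.001, 0.978], [-0.978, 0.0, 0.208], [-0.0, -1.0, -0.001]]
contact_force: [-0.6, -0.5, -0.2]
finger_gap: -0.0
clock: 4.9
ee_pos: [0.5366, -0.1034, 0.0822]
tool_rot: [[0.209, -0.0, 0.978], [-0.978, 0.0, 0.209], [-0.0, -1.0, -0.0]]
contact_force: [-0.2, -0.0, -0.3]
finger_gap: 0.0002
```

View pics/w5.png

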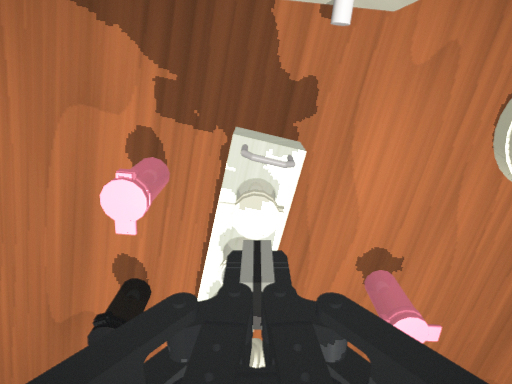

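```bash
python3 -m creep '[[[0,0,-0.16],[0,0,0]],[[0,0,-0.16],[0,0,0]],[[0,0,0],[0,0,0]]]'
python3 -m creep '[[[0,0,-0.12],[0,0,0]],[[0,0,0],[0,0,0]]]'
```

```text
clock: 5.25
ee_pos: [0.5362, -0.1031, 0.0736]
tool_rot: [[0.209, -0.001, 0.978], [-0.978, 0.0, 0.209], [-0.001, -1.0, -0.001]]
contact_force: [0.4, 0.6, 0.1]
finger_gap: -0.0003
clock: 5.45
ee_pos: [0.5365, -0.1031, 0.071]
tool_rot: [[0.209, -0.001, 0.978], [-0.978, 0.0, 0.209], [-0.0, -1.0, -0.001]]
contact_force: [0.5, -0.8, -0.6]
finger_gap: -0.0003
```

```bash
python3 -m creep '[[[0,0,-0.1],[0,0,0]],[[0,0,0],[0,0,0]]]'
python3 -m creep '[[[0,0,-0.1],[0,0,0]],[[0,0,0],[0,0,0]]]'
python3 -m creep '[[[0,0,-0.1],[0,0,0]],[[0,0,0],[0,0,0]]]'
python3 - <<'E'
from h import *
grab('wrist','w6.png')
E
```

```text
clock: 5.65
ee_pos: [0.5365, -0.1031, 0.0686]
tool_rot: [[0.209, -0.001, 0.978], [-0.978, 0.0, 0.209], [-0.0, -1.0, -0.0]]
contact_force: [-0.8, -1.2, 0.3]
finger_gap: 0.0001
clock: 5.85
ee_pos: [0.5365, -0.1031, 0.0661]
tool_rot: [[0.209, -0.0, 0.978], [-0.978, 0.0, 0.209], [-0.0, -1.0, -0.0]]
contact_force: [-0.1, 0.4, -1.0]
finger_gap: -0.0002
clock: 6.05
ee_pos: [0.5365, -0.1031, 0.0635]
tool_rot: [[0.209, -0.001, 0.978], [-0.978, 0.0, 0.209], [-0.0, -1.0, -0.001]]
contact_force: [-1.0, 0.3, 0.1]
finger_gap: 0.0001
```

View pics/w6.png

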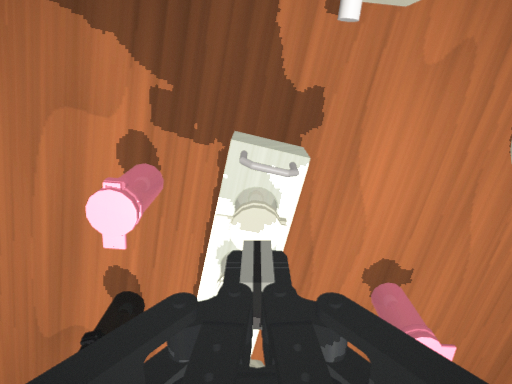

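```bash
python3 -m creep '[[[0,0,-0.1],[0,0,0]],[[0,0,0],[0,0,0]]]'
python3 -m creep '[[[0,0,-0.1],[0,0,0]],[[0,0,0],[0,0,0]]]'
python3 -m creep '[[[0,0,-0.1],[0,0,0]],[[0,0,0],[0,0,0]]]'
```

```text
clock: 6.3
ee_pos: [0.5365, -0.1031, 0.0611]
tool_rot: [[0.209, -0.0, 0.978], [-0.978, 0.0, 0.209], [-0.0, -1.0, -0.0]]
contact_force: [-0.2, 0.3, -0.6]
finger_gap: -0.0001
clock: 6.5
ee_pos: [0.5365, -0.1031, 0.0586]
tool_rot: [[0.209, -0.001, 0.978], [-0.978, 0.0, 0.209], [-0.0, -1.0, -0.001]]
contact_force: [0.2, 0.2, 0.6]
finger_gap: -0.0003
clock: 6.7
ee_pos: [0.5365, -0.1031, 0.0561]
tool_rot: [[0.209, -0.001, 0.978], [-0.978, 0.0, 0.209], [-0.0, -1.0, -0.001]]
contact_force: [0.4, 0.1, -0.4]
finger_gap: 0.0001
```

```bash
python3 -m creep '[[[0,0,-0.1],[0,0,0]],[[0,0,0],[0,0,0]]]'
python3 -m creep '[[[0,0,-0.1],[0,0,0]],[[0,0,0],[0,0,0]]]'
python3 - <<'E'
from h import *
grab('wrist','w7.png');grab('scene');a=np.load('last_scene.npy')[:,:,::-1];b=np.load('last_wrist.npy')[:,:,::-1]
A=cv2.resize(a[180:240,180:240],(400,400),interpolation=cv2.INTER_CUBIC)
B=cv2.resize(b[160:300,190:330],(400,400),interpolation=cv2.INTER_CUBIC)
cv2.imwrite('pics/c7.png',np.hstack([A,B]))
E
```

```text
clock: 6.9
ee_pos: [0.5364, -0.1032, 0.0535]
tool_rot: [[0.209, -0.001, 0.978], [-0.978, 0.0, 0.209], [-0.0, -1.0, -0.001]]
contact_force: [-0.3, 1.5, -0.7]
finger_gap: -0.0002
clock: 7.1
ee_pos: [0.5364, -0.1031, 0.051]
tool_rot: [[0.209, -0.001, 0.978], [-0.978, 0.0, 0.209], [-0.0, -1.0, -0.001]]
contact_force: [-0.1, 1.2, -0.9]
finger_gap: 0.0001
```

View pics/c7.png

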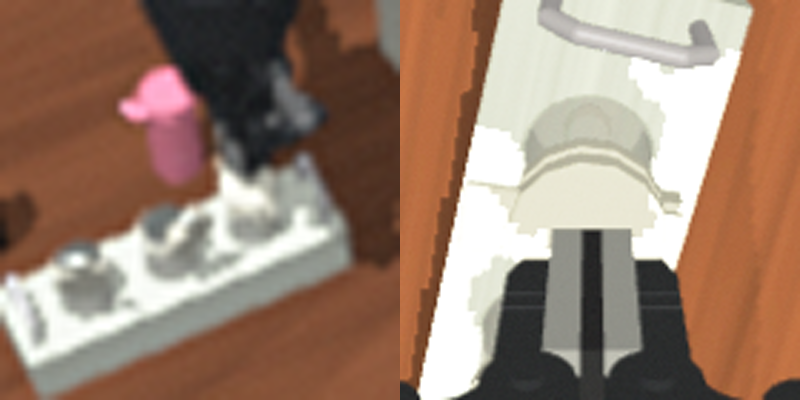

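```bash
python3 -m creep '[[[0,0,-0.06],[0,0,0]],[[0,0,0],[0,0,0]]]'
python3 -m creep '[[[0,0,-0.06],[0,0,0]],[[0,0,0],[0,0,0]]]'
```

```text
clock: 7.4
ee_pos: [0.5365, -0.1032, 0.0498]
tool_rot: [[0.209, -0.0, 0.978], [-0.978, 0.0, 0.209], [-0.0, -1.0, -0.0]]
contact_force: [0.7, 1.5, 0.2]
finger_gap: -0.0002
clock: 7.6
ee_pos: [0.5365, -0.1032, 0.0482]
tool_rot: [[0.209, -0.0, 0.978], [-0.978, 0.0, 0.209], [-0.0, -1.0, -0.0]]
contact_force: [0.2, 0.6, -0.3]
finger_gap: -0.0003
```

```bash
python3 -m creep '[[[0,0,-0.06],[0,0,0]],[[0,0,0],[0,0,0]]]'
python3 -m creep '[[[0,0,-0.06],[0,0,0]],[[0,0,0],[0,0,0]]]'
python3 - <<'E'
from h import *
grab('wrist','w8.png');grab('scene');a=np.load('last_scene.npy')[:,:,::-1];b=np.load('last_wrist.npy')[:,:,::-1]
A=cv2.resize(a[180:240,180:240],(400,400),interpolation=cv2.INTER_CUBIC)
B=cv2.resize(b[160:300,190:330],(400,400),interpolation=cv2.INTER_CUBIC)
cv2.imwrite('pics/c8.png',np.hstack([A,B]))
E
```

```text
clock: 7.8
ee_pos: [0.5365, -0.1032, 0.0467]
tool_rot: [[0.209, -0.0, 0.978], [-0.978, 0.0, 0.209], [-0.0, -1.0, -0.0]]
contact_force: [0.5, 0.4, 0.5]
finger_gap: -0.0003
clock: 8.0
ee_pos: [0.5365, -0.1032, 0.0452]
tool_rot: [[0.209, -0.0, 0.978], [-0.978, 0.0, 0.209], [-0.0, -1.0, -0.0]]
contact_force: [0.6, -0.1, 0.7]
finger_gap: -0.0001
```

View pics/c8.png

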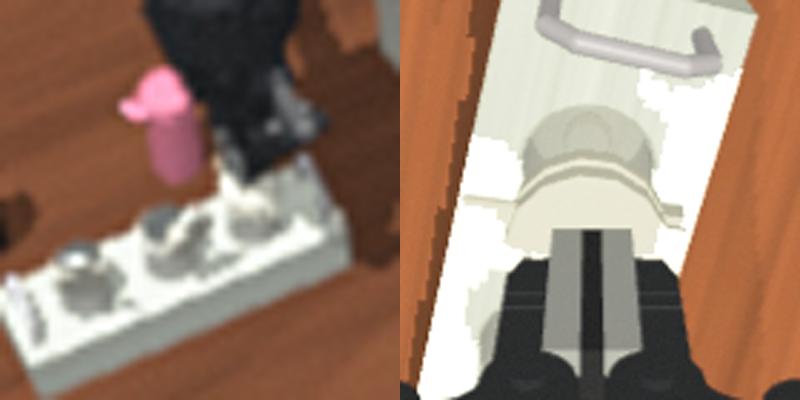

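```bash
for i in 1; do :; done; python3 -m creep '[[[0,0,-0.1],[0,0,0]],[[0,0,0],[0,0,0]]]' | grep -E 'pos|force'
python3 -m creep '[[[0,0,-0.1],[0,0,0]],[[0,0,0],[0,0,0]]]'| grep -E 'pos|force'
python3 -m creep '[[[0,0,-0.06],[0,0,0]],[[0,0,0],[0,0,0]]]'| grep -E 'pos|force'
```

```text
ee_pos: [0.5365, -0.1032, 0.0426]
contact_force: [-0.3, 0.2, -0.2]
ee_pos: [0.5364, -0.1031, 0.04]
contact_force: [-0.0, 0.1, 0.1]
ee_pos: [0.5365, -0.1032, 0.0387]
contact_force: [-0.6, -0.8, 0.2]
```

Run:
```python
from h import *
grab('wrist','w9.png');grab('scene');a=np.load('last_scene.npy')[:,:,::-1];b=np.load('last_wrist.npy')[:,:,::-1]
A=cv2.resize(a[180:240,180:240],(400,400),interpolation=cv2.INTER_CUBIC)
B=cv2.resize(b[160:300,190:330],(400,400),interpolation=cv2.INTER_CUBIC)
cv2.imwrite('pics/c9.png',np.hstack([A,B]))
p=np.array(sensors.observe()['ee_pos']);
for o in(0,.02,.03,.04): print(o,proj('scene',p+[0,0,o]))
```

```text
0 (np.float64(218.389996550436), np.float64(211.7304417657685))
0.02 (np.float64(217.8933055430544), np.float64(208.3203151340517))
0.03 (np.float64(217.64099146256825), np.float64(206.5880047989828))
0.04 (np.float64(217.38597499068547), np.float64(204.83714068151397))
```

View pics/c9.png

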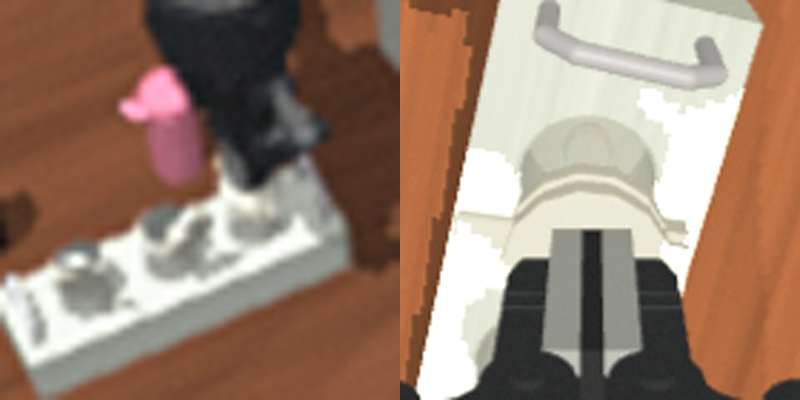

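```bash
python3 -m creep '[[[0,0,-0.08],[0,0,0]],[[0,0,0],[0,0,0]]]' | grep -E 'pos|force'
python3 -m creep '[[[0,0,-0.08],[0,0,0]],[[0,0,0],[0,0,0]]]'| grep -E 'pos|force'
python3 -m creep '[[[0,0,-0.06],[0,0,0]],[[0,0,0],[0,0,0]]]'| grep -E 'pos|force'
python3 -m creep '[[[0,0,-0.06],[0,0,0]],[[0,0,0],[0,0,0]]]'| grep -E 'pos|force'
```

```text
ee_pos: [0.5365, -0.1031, 0.0367]
contact_force: [0.1, 0.3, 0.2]
ee_pos: [0.5373, -0.1033, 0.0363]
contact_force: [-1.3, 0.1, 5.1]
ee_pos: [0.5379, -0.1035, 0.0362]
contact_force: [-2.6, 0.5, 10.4]
ee_pos: [0.5383, -0.1035, 0.0362]
contact_force: [-3.0, 1.3, 16.4]
```

Contact came at a reported TCP z of 0.0363 against a cap top of 0.070. So the closed fingertips end 34 mm short of the reported TCP, which matches the pictures. I'll redo the sweep with tip = TCP + 34 mm.

```bash
python3 -m creep '[[[0,0,0.76],[0,0,0]],[[0,0,0.76],[0,0,0]],[[0,0,0.76],[0,0,0]],[[0.69,-0.49,0],[0,0,0]],[[0.69,-0.49,0],[0,0,0]],[[0.69,-0.49,0],[0,0,0]],[[0,0,-0.68],[0,0,0]],[[0,0,-0.68],[0,0,0]]]'
python3 -m creep '[[[0,0,0],[0,0,0]]]'
python3 - <<'E'
from h import *
grab('wrist','w10.png')
E
```

```text
clock: 10.4
ee_pos: [0.5881, -0.1398, 0.0535]
tool_rot: [[0.209, -0.0, 0.978], [-0.978, 0.0, 0.209], [-0.0, -1.0, -0.0]]
contact_force: [0.7, -0.3, -1.1]
finger_gap: -0.0002
clock: 10.5
ee_pos: [0.5853, -0.1387, 0.0498]
tool_rot: [[0.209, -0.008, 0.978], [-0.978, 0.003, 0.209], [-0.004, -1.0, -0.007]]
contact_force: [-0.5, 0.1, 0.0]
finger_gap: -0.0004
```

View pics/w10.png

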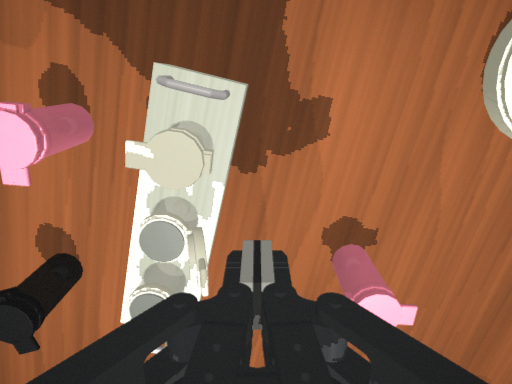

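```bash
python3 -m creep '[[[-0.33,-0.07,0],[0,0,0]],[[-0.33,-0.07,0],[0,0,0]],[[-0.25,-0.06,0],[0,0,0]],[[-0.25,-0.06,0],[0,0,0]],[[-0.22,-0.05,-0.14],[0,0,0]],[[-0.22,-0.05,-0.14],[0,0,0]],[[0,0,0],[0,0,0]]]'
python3 - <<'E'
from h import *
grab('wrist','w11.png')
E
```

```text
clock: 11.25
ee_pos: [0.5474, -0.1491, 0.0473]
tool_rot: [[0.209, -0.001, 0.978], [-0.978, 0.0, 0.209], [-0.0, -1.0, -0.001]]
contact_force: [0.1, -0.2, -0.7]
finger_gap: 0.0002
```

View pics/w11.png

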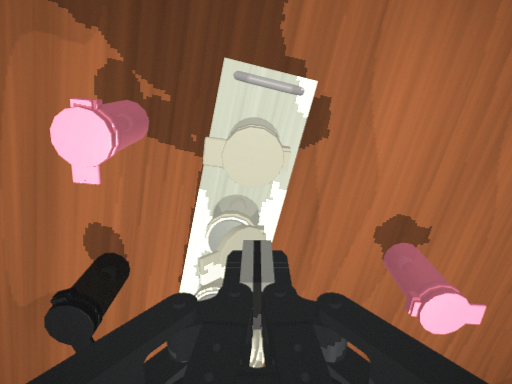

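The cap is swinging over, with its tab now visible at (210,260). I'll continue down and press.

```bash
python3 -m creep '[[[-0.1,-0.02,-0.15],[0,0,0]],[[-0.1,-0.02,-0.15],[0,0,0]],[[-0.06,-0.01,-0.12],[0,0,0]],[[-0.04,0,-0.1],[0,0,0]],[[0,0,0],[0,0,0]]]'
python3 - <<'E'
from h import *
grab('wrist','w12.png')
E
```

```text
clock: 11.8
ee_pos: [0.5416, -0.1505, 0.0362]
tool_rot: [[0.209, 0.002, 0.978], [-0.978, -0.001, 0.209], [0.001, -1.0, 0.002]]
contact_force: [0.1, -0.1, 5.8]
finger_gap: -0.0001
```

View pics/w12.png

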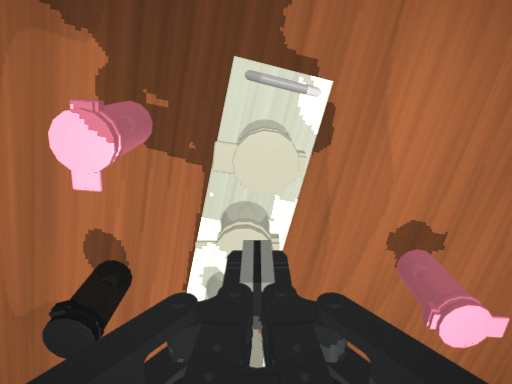

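```bash
python3 -m creep '[[[0,0,0.3],[0,0,0]],[[-0.3,-0.06,0],[0,0,0]],[[0,0,-0.3],[0,0,0]],[[0,0,-0.12],[0,0,0]],[[0,0,0],[0,0,0]],[[0,0,0],[0,0,0]]]'
```

```text
clock: 12.45
ee_pos: [0.5341, -0.1523, 0.036]
tool_rot: [[0.209, 0.003, 0.978], [-0.978, -0.002, 0.209], [0.002, -1.0, 0.003]]
contact_force: [-8.1, 1.9, 20.7]
finger_gap: 0.0003
```

```bash
python3 -m creep '[[[0,0,0.8],[0,0,0]],[[0,0,0.8],[0,0,0]],[[0,0,0.8],[0,0,-0.7]],[[0.5,-0.64,0],[0,0,-0.75]],[[0.5,-0.64,0],[0,0,-0.75]],[[0.5,-0.64,0],[0,0,-0.7]],[[0.5,-0.64,0],[0,0,-0.7]],[[0,0,0],[0,0,-0.7]]]'
python3 -m creep '[[[0,0,0],[0,0,0]]]'
python3 - <<'E'
from h import *
grab('wrist','w13.png')
E
```

```text
clock: 13.25
ee_pos: [0.5835, -0.2173, 0.0899]
tool_rot: [[-0.305, -0.002, 0.952], [-0.952, 0.0, -0.305], [0.0, -1.0, -0.002]]
contact_force: [0.1, -0.2, -0.7]
finger_gap: 0.0004
clock: 13.35
ee_pos: [0.5829, -0.2159, 0.0902]
tool_rot: [[-0.302, -0.002, 0.953], [-0.953, 0.001, -0.302], [-0.0, -1.0, -0.002]]
contact_force: [0.4, 0.4, -0.0]
finger_gap: 0.0001
```

View pics/w13.png

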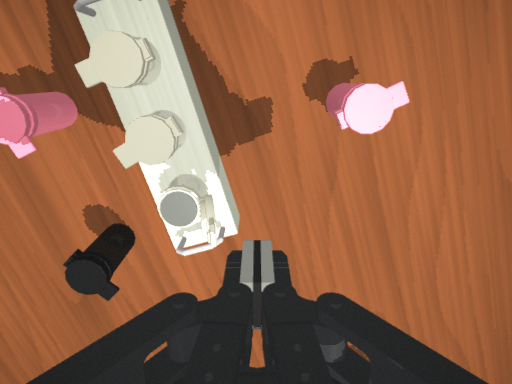

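The middle cap is shut at (152,140). The remaining open vial is at (180,208), with its cap at about (210,222).

Run:
```python
from h import *
M=onz('wrist',180,209,.064);p=np.array(sensors.observe()['ee_pos']);e=np.array([.955,-.297]);l=np.array([.297,.955])
print(M,p,'r',(p-M)[:2]@e,'lat',(p-M)[:2]@l, 'mid cap',onz('wrist',152,139,.07))
for z in(.08,.09,.1): X=onz('wrist',211,221,z);d=(X-M)[:2];print(d,np.arctan2(d[1],d[0]))
```

```text
[ 0.53399331 -0.2009726   0.064     ] [ 0.58287957 -0.21559668  0.09057078] r 0.0510297367072073 lat 0.0005532234775954087 mid cap [ 0.53723757 -0.15145114  0.07      ]
[ 0.02132652 -0.00818962] -0.3666474707327059
[ 0.02419914 -0.00424476] -0.17364288721681548
[ 0.02707176 -0.00029989] -0.01107715781341942
```

```bash
python3 -m creep '[[[0.15,-0.05,-0.72],[0,0,0]],[[0,0,-0.72],[0,0,0]],[[-0.34,0.11,0],[0,0,0]],[[-0.34,0.11,0],[0,0,0]],[[-0.25,0.08,0],[0,0,0]],[[-0.25,0.08,0],[0,0,0]],[[-0.21,0.06,-0.14],[0,0,0]],[[-0.21,0.06,-0.14],[0,0,0]]]'
python3 - <<'E'
from h import *
grab('wrist','w14.png')
E
```

```text
clock: 14.2
ee_pos: [0.5471, -0.2045, 0.0497]
tool_rot: [[-0.3, 0.002, 0.954], [-0.954, -0.001, -0.3], [0.0, -1.0, 0.002]]
contact_force: [0.0, 0.7, 0.1]
finger_gap: -0.0
```

View pics/w14.png

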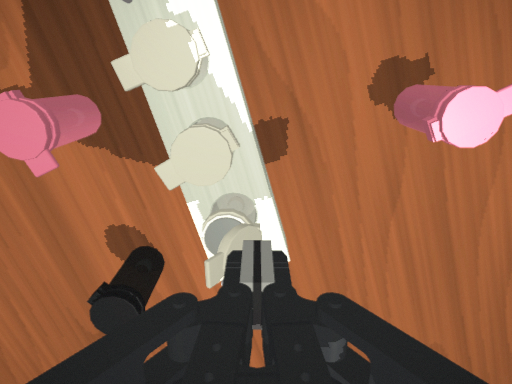

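The cap is over, with its tab at (214,268). Next I'll close it and press.

```bash
python3 -m creep '[[[-0.1,0.03,-0.17],[0,0,0]],[[-0.1,0.03,-0.17],[0,0,0]],[[-0.06,0.02,-0.12],[0,0,0]],[[-0.04,0.01,-0.1],[0,0,0]],[[0,0,0.3],[0,0,0]],[[-0.3,0.09,0],[0,0,0]],[[0,0,-0.3],[0,0,0]],[[0,0,-0.12],[0,0,0]]]'
python3 -m creep '[[[0,0,0],[0,0,0]],[[0,0,0],[0,0,0]]]'
```

```text
clock: 15.05
ee_pos: [0.5328, -0.2003, 0.0357]
tool_rot: [[-0.301, 0.003, 0.954], [-0.954, -0.002, -0.301], [0.001, -1.0, 0.004]]
contact_force: [-10.2, 4.4, 33.9]
finger_gap: 0.0002
clock: 15.25
ee_pos: [0.5328, -0.2003, 0.0359]
tool_rot: [[-0.3, 0.003, 0.954], [-0.954, -0.002, -0.3], [0.001, -1.0, 0.003]]
contact_force: [-7.5, 3.7, 20.9]
finger_gap: -0.0002
```

```bash
python3 -m creep '[[[0,0,1],[0,0,0]],[[0,0,1],[0,0,0]],[[0,0,1],[0,0,0]],[[0,0.5,1],[0,0,0.4]],[[0,1,1],[0,0,0.4]],[[0,1,1],[0,0,0.4]],[[-0.3,1,0.5],[0,0,0.4]],[[-0.3,1,0],[0,0,0.4]]]' 0
python3 - <<'E'
from h import *
grab('wrist','w15.png')
E
```

```text
clock: 16.05
ee_pos: [0.5176, -0.0867, 0.196]
tool_rot: [[-0.063, 0.003, 0.998], [-0.998, -0.001, -0.063], [0.0, -1.0, 0.003]]
contact_force: [-0.1, 0.5, -0.7]
finger_gap: 0.0856
```

View pics/w15.png

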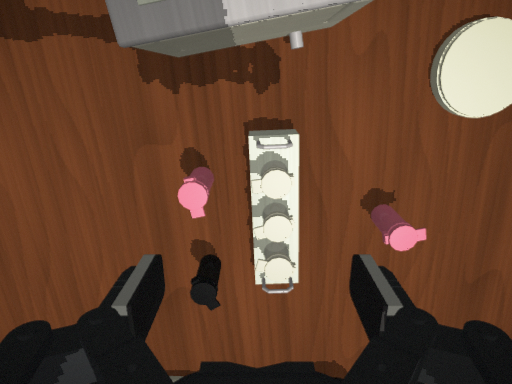

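All three caps are shut, with tabs to the left and discs at (275,183), (277,225) and (277,265). Next I'll move over to the lid handle.

```bash
python3 -m creep '[[[-0.3,0.9,0.2],[0,0,0.2]],[[-0.3,0.9,0.2],[0,0,0.2]],[[-0.3,0.9,0],[0,0,0.2]],[[-0.3,0.9,0],[0,0,0.2]],[[-0.3,0.9,0],[0,0,0.2]],[[-0.3,0.9,0],[0,0,0.2]],[[-0.3,0.9,0],[0,0,0.2]],[[-0.2,0.5,0],[0,0,0.1]]]' 0
python3 -m creep '[[[0,0,0],[0,0,0]]]'
python3 - <<'E'
from h import *
grab('wrist','w16.png');grab('top','t16.png')
E
```

```text
clock: 16.9
ee_pos: [0.4589, 0.0838, 0.2033]
tool_rot: [[0.116, -0.001, 0.993], [-0.993, 0.0, 0.116], [-0.0, -1.0, -0.001]]
contact_force: [0.3, 0.2, 0.4]
finger_gap: 0.0853
clock: 17.0
ee_pos: [0.4591, 0.0836, 0.2038]
tool_rot: [[0.117, -0.001, 0.993], [-0.993, 0.0, 0.117], [-0.0, -1.0, -0.001]]
contact_force: [0.5, -0.0, 0.8]
finger_gap: 0.0854
```

View pics/w16.png

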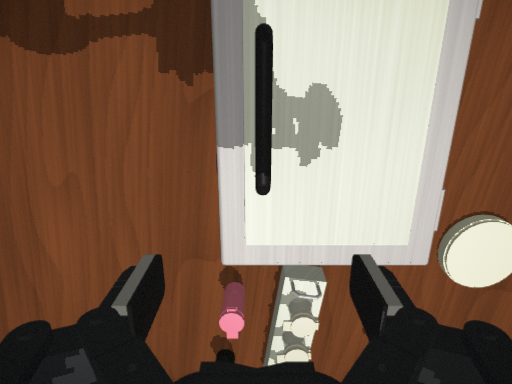

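The bar shows at cols 262–264, rows 30–190, with the lid edges clear on both sides.

Run:
```python
from h import *
A=onz('wrist',264,30,.187);B=onz('wrist',262,190,.187);print(A,B,(A+B)/2,np.linalg.norm(A-B),'yaw',np.arctan2(-(A-B)[0],(A-B)[1]))
f1,f2,b1,b2=[onz('wrist',*q,.15) for q in((213,0),(222,262),(478,0),(428,262))]
print(f1,f2,b1,b2,np.arctan2(-(f1-f2)[0],(f1-f2)[1]),np.arctan2(-(b1-b2)[0],(b1-b2)[1]))
p=sensors.observe()['ee_pos'];print(p)
```

```text
[0.45058155 0.19010815 0.187     ] [0.46055654 0.10012559 0.187     ] [0.45556904 0.14511687 0.187     ] 0.09053375321053925 yaw 0.1104038625855635
[0.41735082 0.20744063 0.15      ] [0.43816749 0.02241096 0.15      ] [0.58013314 0.22652855 0.15      ] [0.60282965 0.04186077 0.15      ] 0.11203344605047036 0.12229120497949443
[0.45972845 0.08212018 0.20397538]
```

```bash
python3 -m creep '[[[-0.05,0.82,0],[0,0,0]],[[-0.05,0.82,0],[0,0,0]],[[-0.04,0.82,0],[0,0,0]],[[0,0,-0.6],[0,0,0]],[[0,0,-0.6],[0,0,0]],[[0,0,-0.6],[0,0,0]],[[0,0,0],[0,0,0]]]' 0
python3 - <<'E'
from h import *
grab('wrist','w17.png');grab('scene');a=np.load('last_scene.npy')[:,:,::-1]
cv2.imwrite('pics/s17.png',cv2.resize(a[110:220,210:330],(654,600),interpolation=cv2.INTER_CUBIC))
E
```

```text
clock: 17.8
ee_pos: [0.4548, 0.1427, 0.1555]
tool_rot: [[0.113, -0.006, 0.994], [-0.994, -0.002, 0.113], [0.001, -1.0, -0.006]]
contact_force: [-0.3, -0.6, -0.2]
finger_gap: 0.0854
```

View pics/w17.png

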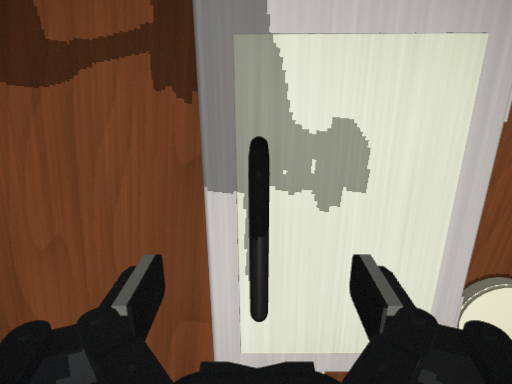

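View pics/s17.png

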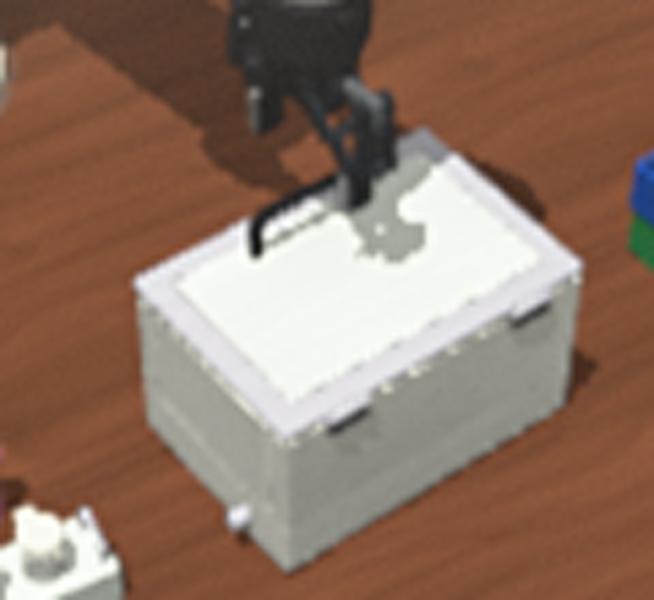

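The fingers straddle the bar, which is in the middle of the wrist picture at col 259. I'll lower and close.

```bash
python3 -m creep '[[[0,0,-0.5],[0,0,0]],[[0,0,-0.45],[0,0,0]],[[0,0,0],[0,0,0]]]' 0
python3 -m creep '[[[0,0,0],[0,0,0]],[[0,0,0],[0,0,0]],[[0,0,0],[0,0,0]],[[0,0,0],[0,0,0]],[[0,0,0],[0,0,0]],[[0,0,0],[0,0,0]]]' 1
python3 - <<'E'
from h import *
grab('wrist','w18.png');grab('scene');a=np.load('last_scene.npy')[:,:,::-1]
cv2.imwrite('pics/s18.png',cv2.resize(a[110:220,210:330],(654,600),interpolation=cv2.INTER_CUBIC))
E
```

```text
clock: 18.2
ee_pos: [0.4552, 0.1437, 0.1334]
tool_rot: [[0.114, -0.003, 0.993], [-0.993, -0.001, 0.114], [0.0, -1.0, -0.003]]
contact_force: [-0.1, -0.5, -0.2]
finger_gap: 0.0855
clock: 18.8
ee_pos: [0.4558, 0.1441, 0.1361]
tool_rot: [[0.115, -0.001, 0.993], [-0.993, -0.0, 0.115], [-0.0, -1.0, -0.001]]
contact_force: [-3.3, -0.3, 3.7]
finger_gap: 0.0077
```

View pics/w18.png

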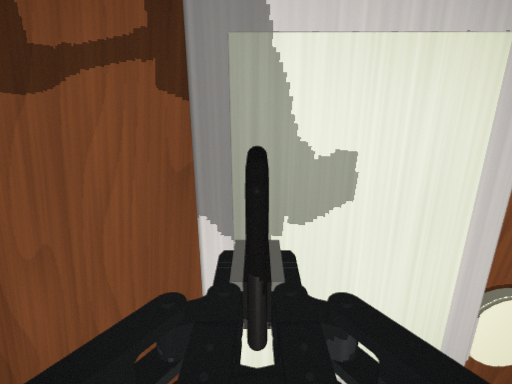

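View pics/s18.png

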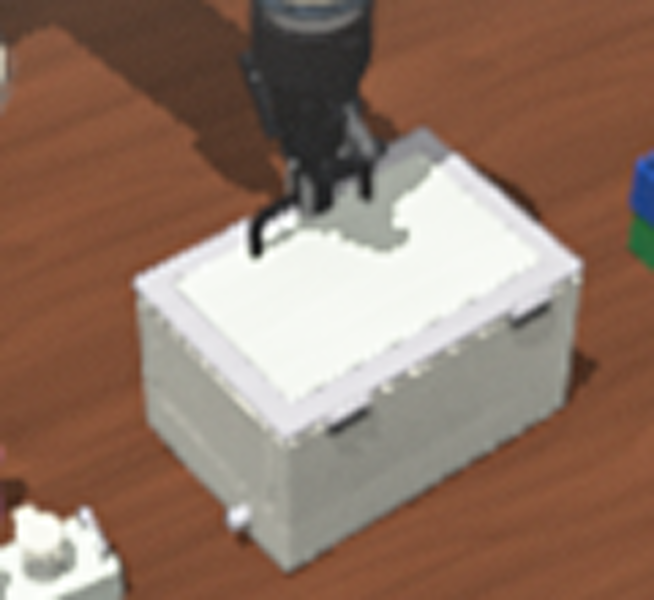

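The bar is gripped between the pads (gap about 8 mm, with the post visible at (257,165)). Next I'll work out the arc rows: lid arc with 35% tool tilt.

Run:
```python
import numpy as np
xl=np.array([.993,.115])
def tcp(th,a=.35):
    g=np.array([-.135*np.cos(th)+.042*np.sin(th), .135*np.sin(th)+.042*np.cos(th)])
    al=a*th; return g+np.array([-np.sin(al),-np.cos(al)])*.048
N=14;T=np.linspace(0,1.05,N+1)
for i in range(N):
    d=(tcp(T[i+1])-tcp(T[i]))/.025; print(i+1,round(d[0]*xl[0],2),round(d[0]*xl[1],2),round(d[1],2))
print('turn share per row', .35*.075/.12, np.array([-.115,.993])*.35*.075/.12, (tcp(1.05)-tcp(0)))
```

```text
1 0.09 0.01 0.4
2 0.12 0.01 0.39
3 0.15 0.02 0.38
4 0.18 0.02 0.36
5 0.2 0.02 0.35
6 0.23 0.03 0.33
7 0.25 0.03 0.31
8 0.27 0.03 0.29
9 0.29 0.03 0.26
10 0.31 0.04 0.24
11 0.33 0.04 0.21
12 0.34 0.04 0.18
13 0.35 0.04 0.15
14 0.36 0.04 0.13
turn share per row 0.21875 [-0.02515625  0.21721875] [0.08701408 0.09920515]
```

```bash
python3 -m creep '[[[0.09,0.01,0.4],[-0.03,0.22,0]],[[0.12,0.01,0.39],[-0.02,0.22,0]],[[0.15,0.02,0.38],[-0.03,0.22,0]],[[0.18,0.02,0.36],[-0.02,0.22,0]],[[0,0,0],[0,0,0]]]'
python3 - <<'E'
from h import *
grab('wrist','w19.png');grab('scene');a=np.load('last_scene.npy')[:,:,::-1];b=np.load('last_wrist.npy')[:,:,::-1]
A=cv2.resize(a[110:220,210:330],(436,400),interpolation=cv2.INTER_CUBIC)
cv2.imwrite('pics/c19.png',np.hstack([A,b[:384,150:500][:, :350].copy() if 0 else cv2.resize(b,(364,400))]))
E
```

```text
clock: 19.4
ee_pos: [0.4684, 0.1456, 0.1742]
tool_rot: [[0.115, -0.111, 0.987], [-0.993, -0.012, 0.114], [-0.0, -0.994, -0.112]]
contact_force: [-8.6, -1.4, 2.5]
finger_gap: 0.0076
```

View pics/c19.png

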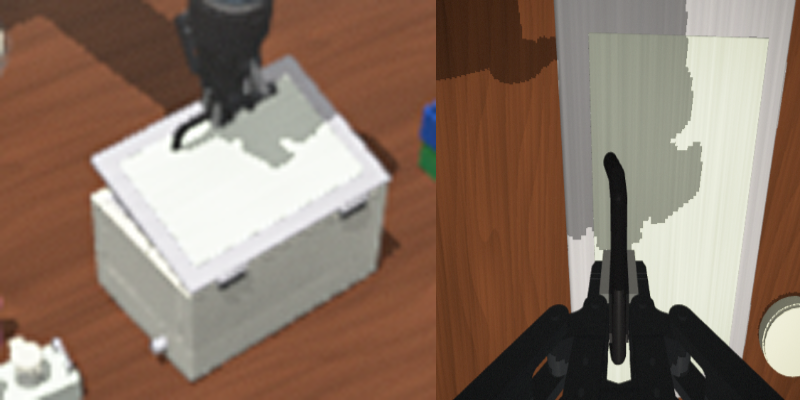

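The lid is rising in the grip, with its front edge clear of the box. Continuing.

```bash
python3 -m creep '[[[0.2,0.02,0.35],[-0.03,0.22,0]],[[0.23,0.03,0.33],[-0.02,0.22,0]],[[0.25,0.03,0.31],[-0.03,0.22,0]],[[0.27,0.03,0.29],[-0.02,0.22,0]],[[0,0,0],[0,0,0]]]'
python3 -m creep '[[[0.29,0.03,0.26],[-0.03,0.22,0]],[[0.31,0.04,0.24],[-0.02,0.22,0]],[[0.33,0.04,0.21],[-0.03,0.22,0]],[[0,0,0],[0,0,0]]]'
python3 - <<'E'
from h import *
grab('wrist','w20.png');grab('scene');a=np.load('last_scene.npy')[:,:,::-1];b=np.load('last_wrist.npy')[:,:,::-1]
A=cv2.resize(a[100:210,210:330],(436,400),interpolation=cv2.INTER_CUBIC)
cv2.imwrite('pics/c20.png',np.hstack([A,cv2.resize(b,(364,400))]))
E
```

```text
clock: 20.0
ee_pos: [0.4923, 0.1484, 0.207]
tool_rot: [[0.115, -0.214, 0.97], [-0.993, -0.024, 0.112], [-0.001, -0.976, -0.216]]
contact_force: [-9.0, -1.6, 6.5]
finger_gap: 0.0079
clock: 20.4
ee_pos: [0.516, 0.1511, 0.2257]
tool_rot: [[0.115, -0.289, 0.95], [-0.993, -0.033, 0.11], [-0.0, -0.957, -0.291]]
contact_force: [-7.9, -0.1, 8.6]
finger_gap: 0.0073
```

View pics/c20.png

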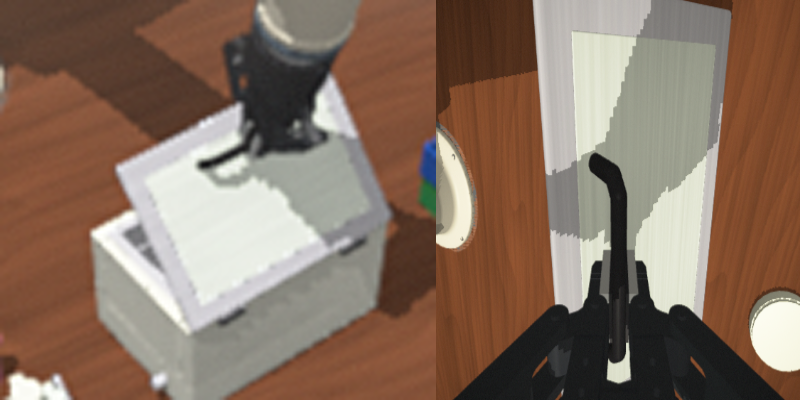

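```bash
python3 -m creep '[[[0.34,0.04,0.18],[-0.03,0.22,0]],[[0.35,0.04,0.15],[-0.02,0.22,0]],[[0.36,0.04,0.13],[-0.03,0.22,0]],[[0,0,0],[0,0,0]],[[0,0,0],[0,0,0]],[[0,0,0],[0,0,0]]]'
python3 - <<'E'
from h import *
grab('wrist','w21.png');grab('scene');a=np.load('last_scene.npy')[:,:,::-1]
cv2.imwrite('pics/s21.png',cv2.resize(a[95:215,200:330],(650,600),interpolation=cv2.INTER_CUBIC))
s=sensors.observe();R=np.array(s['tool_rot']);p=np.array(s['ee_pos'])
G=p-R[:,1]*.048
print(G)
H0=np.array([.4558,.1441,.184])+.135*np.array([.993,.115,0]);H0[2]-=.042
d=G-H0;u=d[:2]@np.array([.993,.115]);print(u,d[2],'lid',np.arctan2(.042,-.135) and (np.pi-np.arctan2(d[2],u)-np.arctan2(.042,.135)),np.hypot(u,d[2]))
E
```

```text
clock: 21.1
ee_pos: [0.5432, 0.1542, 0.2371]
tool_rot: [[0.115, -0.359, 0.926], [-0.993, -0.042, 0.107], [0.0, -0.933, -0.361]]
contact_force: [-2.4, 1.1, 8.3]
finger_gap: 0.0073
[0.56032952 0.1562226  0.28190467]
-0.029710080758262546 0.1399046704438748 lid 1.059926355988927 0.14302449339421447
```

View pics/s21.png

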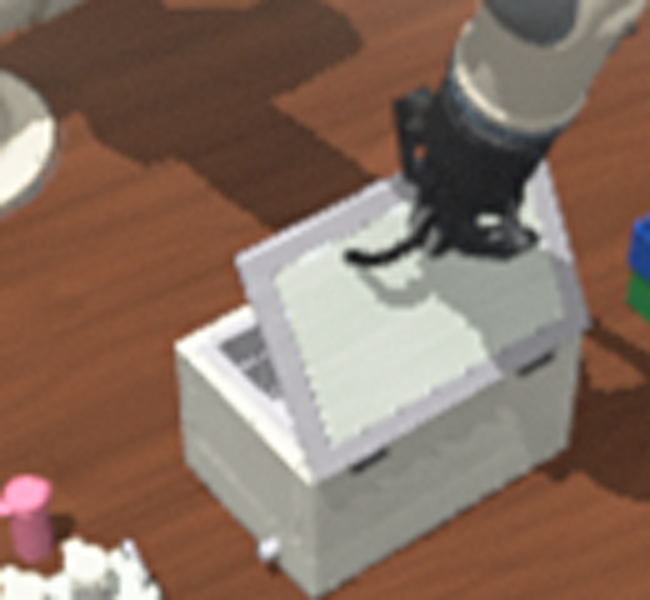

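View pics/w21.png

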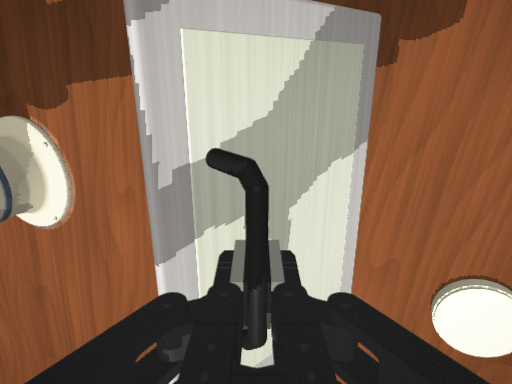

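Run:
```python
from h import *
xl=np.array([.993,.115,0]);yl=np.array([-.115,.993,0]);z=np.array([0,0,1.])
H=np.array([.4558,.1441,.142])+.135*xl
for th in(.9,.98,1.05,1.12,1.2):
  n=np.sin(th)*xl+np.cos(th)*z; F=-np.cos(th)*xl+np.sin(th)*z
  c=H-.1225*yl+.168*F
  print(th,np.round(proj('scene',c),1),np.round(proj('scene',c+.008*n),1),'wrist far corners',np.round(proj('wrist',H+.1225*yl+.168*F+.008*n),1),np.round(proj('wrist',H+.1225*yl+.008*n),1))
print('meas scene',200+238/5,95+262/5, 'wrist (126,0)?,(380,17)')
```

```text
0.9 [242.8 144.8] [243.9 144.7] wrist far corners [104.8 -23.2] [382.4  12.9]
0.98 [244.7 144.9] [245.8 145. ] wrist far corners [112.7 -31.3] [383.  13.]
1.05 [246.4 145.2] [247.6 145.5] wrist far corners [123.4 -39. ] [383.5  13.1]
1.12 [248.2 145.8] [249.5 146.3] wrist far corners [138.1 -47.4] [383.9  13.2]
1.2 [250.4 146.8] [251.8 147.4] wrist far corners [160.9 -57.8] [384.4  13.3]
meas scene 247.6 147.4 wrist (126,0)?,(380,17)
```

Forward kinematics gives a lid angle of 1.06 rad. The scene and wrist edges fit 1.03–1.10, so all are within the 0.907–1.187 band. One last check for stillness and of the rack.

```bash
python3 -m creep '[[[0,0,0],[0,0,0]],[[0,0,0],[0,0,0]],[[0,0,0],[0,0,0]]]'
python3 - <<'E'
from h import *
grab('top');grab('scene');a=np.load('last_scene.npy')[:,:,::-1];b=np.load('last_top.npy')[:,:,::-1]
A=cv2.resize(a[180:250,160:240],(400,350),interpolation=cv2.INTER_CUBIC)
B=cv2.resize(b[165:253,240:340],(400,350),interpolation=cv2.INTER_CUBIC)
cv2.imwrite('pics/c22.png',np.hstack([A,B]))
E
```

```text
clock: 21.5
ee_pos: [0.5431, 0.1542, 0.2371]
tool_rot: [[0.115, -0.358, 0.926], [-0.993, -0.042, 0.107], [0.0, -0.933, -0.361]]
contact_force: [-2.0, 0.0, 7.6]
finger_gap: 0.0072
```

View pics/c22.png

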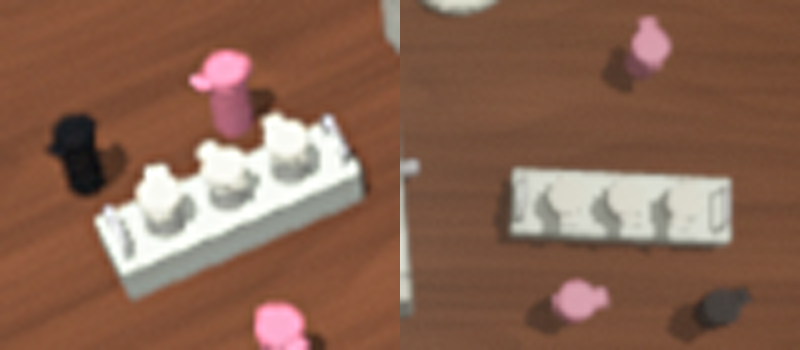

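The three caps are shut (scene crop discs at (163,190), (228,165) and (290,138)). The rack's corners in the top crop are the same as at the start. The arm pose is steady and still holding the handle.

```bash
python3 -c "
from plant import job
print(job.finish_job())"
```

```text
the job is handed in; nothing more can be done
None
```

Both open caps are pressed shut, and the gripper is holding the cleaner lid at about 60 degrees. The job is handed in at about 21.6 s on the robot's clock.

- **Caps:** I swung over the caps of the middle and −y vials with the closed fingers and pressed each down at about 20 N (the −y one briefly reached 34 N). Both ended at the same height as the cap that was already shut, and the last pictures show all three shut.
- **Rack:** it stands where it started; its corners in the overhead picture did not visibly move.
- **Lid:** I gripped the bar handle and lifted along the hinge arc. The arm pose gives 1.06 rad, and the lid edges in the pictures fit about 1.03 to 1.10 rad. It held steady over the last 0.4 s, with about 8 N at the wrist and the fingers closed on the bar (gap reading 7.2 mm).
- **What disagreed:** the closed fingertips end about 34 mm short of the reported TCP. My first sweep passed above the cap without touching it. I found the offset by touching the shut cap at about 16 N and corrected for it afterwards.
- **Bystanders:** I kept clear of them, but did not measure their positions again at the end.

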